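Switch on the yellow work lamp

TASK

Two battery work lamps, one yellow and one blue, stand on the plywood bench. Switch on the yellow lamp: push the small white ridge of the slide switch on its top towards the green bar until it snaps over its detent and stays fully at that end. Leave the blue lamp switched off.

Things in the scene. Friction and masses are not known exactly. Their poses are not given: they have to be found in the camera images.
- yellow_switch_ridge (a point): Centre of the top of the white ridge of the yellow lamp's switch, 95 mm above the bench; moves with it. z up; +y = the way it slides from off to on, towards the green bar. Ridge 34 mm (x) by 10 mm (y), 10 mm tall, on the lamp's flat bare top (85 mm above the bench, 110 mm in x by 170 mm in y; when off, about 70 mm of free top behind the ridge, at -y). Lamps stand fast, 300 mm or more apart.
- yellow_switch (a joint): Slide switch in the middle of the yellow lamp's top, a black plate with a white ridge; in m: 0 = off, 0.018 = on (end stop nearest the green bar). A spring detent at mid travel (0.009) holds it at either end; pushing it over takes about 5 N, then it snaps to the end by itself. The lamp is a box with black rubber corners and a white light panel.
- blue_switch_ridge (a point): Centre of the top of the white ridge of the blue lamp's switch, 95 mm above the bench; moves with it. z up; +y = the way it slides from off to on, towards the green bar. Ridge 34 mm (x) by 10 mm (y), 10 mm tall, on the lamp's flat bare top (85 mm above the bench, 110 mm in x by 170 mm in y; when off, about 70 mm of free top behind the ridge, at -y). Lamps stand fast, 300 mm or more apart.
- blue_switch (a joint): Slide switch in the middle of the blue lamp's top, a black plate with a white ridge; in m: 0 = off, 0.018 = on (end stop nearest the green bar). A spring detent at mid travel (0.009) holds it at either end; pushing it over takes about 5 N, then it snaps to the end by itself. The lamp is a box with black rubber corners and a white light panel.
Not all that is in view belongs to the job. Of the things that look like the part that bears yellow_switch_ridge, the largest one is meant.

How it is judged:
By the outcome, as a careful person would: the job done as asked, in the order asked, and still so for the second after the job is handed in, with the robot touching nothing.
It also fails if it takes over 27 s, if anything falls off the work surface, if the arm or the gripper's body presses on something with over 40 N, if the wrist force passes 120 N, or if a joint passes its speed limit or range.

ROBOT

A 6-joint arm with a two-finger parallel gripper is mounted at the origin on the work surface. World frame = base frame: x ahead of the robot, y to its left, z up, the work surface at z = 0. Lengths are in m, angles in rad, forces in N, time in s.
With the tool pointing down it reaches from about 0.3 to 0.75 m from the base axis. Payload 8.5 kg.
Tool frame: the origin (TCP) lies midway between the tips of the shut fingers; the grasp point (between the pads) lies 19 mm behind it; z points along the fingers, y is the direction in which the jaws open and shut (so a half turn about z gives the same grasp; the last joint's range is limited). The gripper opens to 88 mm and grips with 3 to 60 N. Pads are 18 mm wide; open, the fingers measure 123 mm over their backs; the gripper's body (75 mm by 187 mm) begins 45 mm behind the grasp point.
Start: joints at [1.105, 0.381, 1.297, -0, 1.464, -0.215], TCP at [0.136, 0.533, 0.239] pointing down, gripper open.
Joint ranges: [-3.11, 3.11], [-0.89, 2.33], [0.22, 2.48], [-1.42, 4.56], [0.17, 2.85], [-2.88, 2.88]. Speed limits (rad/s): [2.39, 2.39, 3.14, 3.14, 3.14, 3.14].

INTERFACE

Orientations are given as a unit quaternion [x, y, z, w].
In Python, from cell import status, vision, r gives the robot as it stands. The module is installed in compiled form; this text tells all that it offers.
- The arm moves only by the tool servo_tool, never from a script. Its arguments are lists of equal length, an entry for each row: "offset": the shift along the tool's x, y, z in mm, a list of three; "twist": the turn about the tool's z in degrees; "jaw": the gripper command: -1 is shut, 1 is fully open, values between are in proportion. A call has 1 to 10 rows; each row shifts and turns the commanded pose from where the row before left it, along the tool's axes as they then stand; what a row does not reach is not made up. A row lasts 1/10 s, in which the tool goes at most 50 mm and 8.59 degrees, less where a joint would pass 70% of its speed; a pose out of reach is approached as far as the arm can. A call is refused whole if a number of a shift passes 50 or a number of a turn 8.59, either way. A call with a gripper value outside its range is refused whole. The fingers move at their own pace and stop on an object; the grip force is fixed at half the most. Time passes only in rows, so rows that do not move let the fingers close. It gives the time, the measured TCP pose, the force and the opening at its end, in the units of the state.
- status.get_state(): the state, without advancing time (a new reading comes with each control period).
- vision.camera(name): name is "side" or "top"; returns the picture (400x640x3 uint8, red, green, blue); there is no depth.
- vision.camera_info(name): a dict with "fx", "fy", "cx", "cy" (pixels), "cam_to_world" (4x4, takes a point from camera to world coordinates). Camera axes: x right, y up, looking along -z (the intrinsics and any distortion apply to the point x, -y, -z); pixel columns grow to the right and rows downward; lengths in m; the calibration is good to about 2 mm. A picture is of the moment at which its call begins. camera_info takes no time and is no camera call.
- r.sign_off(): hands the job in, once; it reports no verdict.
The state is a dict: "time": time; "joint_positions": joint angles; "dq": joint speeds; "tau": joint torques, N m; "tool_pos": TCP position; "tcp_rot": TCP orientation; "ft_force": force on the tool from outside, world axes, zero at the start; "torque": the same for the moment, N m; "grip_width": finger opening in m.
Only numpy, scipy, OpenCV 4.12 (cv2) and the standard library are available. Lean on these libraries where they do the work, as an engineer would, in place of code of your own. Each camera call takes 0.05 s, during which the arm holds its last target. There are 200 camera calls.

## Working session

There is one attempt and no reset: what is moved stays moved. The work goes in short steps, Python scripts to look and compute and a tool call to move; the robot and the scene stay as the last step left them, time stands still between calls to the robot, and variables do not carry over. Pictures are saved under pics/ and viewed, about 8 in all and at most 12, crops included, and the job is handed in when it is done.

Besides the shell and the picture viewer there is one more tool, called in YAML: its name, and indented under it one key for each argument. servo_tool: Moves the arm, as the interface text tells. Its arguments: {"type":"object","properties":{"offset":{"type":"array","items":{"type":"array","items":{"type":"number"}}},"twist":{"type":"array","items":{"type":"number"}},"jaw":{"type":"array","items":{"type":"number"}}},"required":["offset","twist","jaw"]}

```bash
mkdir -p pics; python3 - <<'E'
from cell import status, vision, r
import cv2,json
for n in("top","side"):
    im=vision.camera(n); cv2.imwrite(f"pics/{n}0.png",im[:,:,::-1])
    i=vision.camera_info(n); print(n,i)
s=status.get_state();print(s)
E
```

```text
top {'fx': 411.5481150226392, 'fy': 411.5481150226392, 'cx': 318.50022930438405, 'cy': 199.65503770703188, 'cam_to_world': array([[-0.02112159,  0.98520162, -0.17009303,  0.37137916],
       [-0.99974644, -0.02214146, -0.0041011 ,  0.06576634],
       [-0.00780652,  0.16996328,  0.98541948,  0.92894401],
       [ 0.        ,  0.        ,  0.        ,  1.        ]])}
side {'fx': 463.4532219043517, 'fy': 463.4532219043517, 'cx': 320.83916469211346, 'cy': 208.13656983935667, 'cam_to_world': array([[-0.99039741,  0.10809238, -0.08619164,  0.43573338],
       [-0.13657767, -0.66832327,  0.73122538,  0.94219319],
       [ 0.02143601,  0.73597558,  0.67666864,  0.88412577],
       [ 0.        ,  0.        ,  0.        ,  1.        ]])}
{'time': 0.1, 'joint_positions': array([ 1.10472158e+00,  3.81121301e-01,  1.29811590e+00, -2.23986526e-05,
        1.46361639e+00, -2.15336377e-01]), 'dq': array([ 0.00020133, -0.00089866, -0.00145238,  0.00115235,  0.00107356,
        0.00013963]), 'tau': array([ 3.90686968e-03, -4.38654542e+01, -2.24912167e+01,  7.14858714e-02,
        3.42288986e-02, -8.47798401e-05]), 'tool_pos': array([0.13638206, 0.53257413, 0.23822674]), 'tcp_rot': array([ 1.25039810e-01,  9.92151525e-01, -5.97952496e-04, -2.00179307e-04]), 'ft_force': array([0.19558545, 0.23438824, 0.09242954]), 'torque': array([-0.01167138, -0.00614379,  0.02087804]), 'grip_width': 0.08839920540184236}
```

View pics/top0.png

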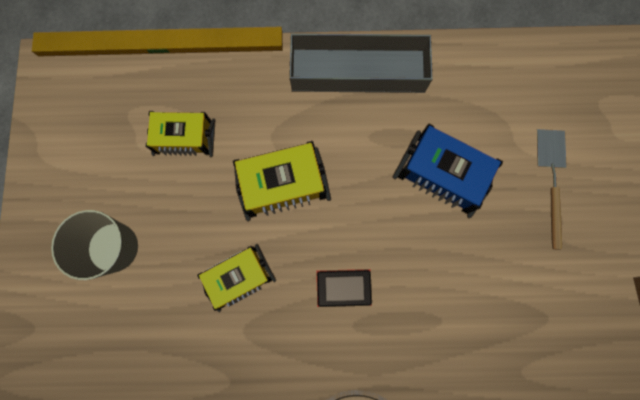

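View pics/side0.png

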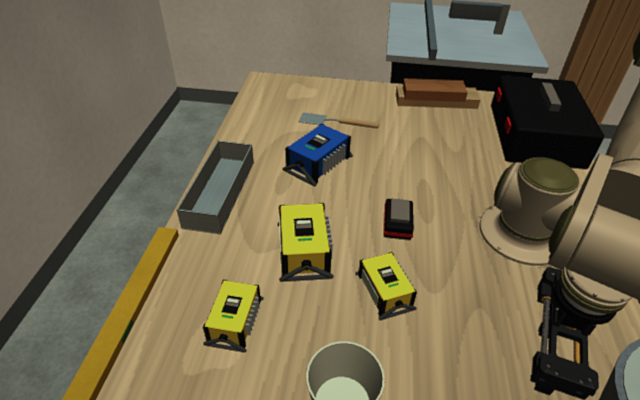

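The top view shows the large yellow lamp at about (281,177), with its green bar on the left at (259,181) and the switch at (277,176). Two smaller yellow lookalikes sit at (180,131) and (235,278), and the blue lamp is at (455,167). Next I measure the big one.

```bash
cat > h.py <<'E'
import cv2,numpy as np
from cell import status,vision
def ray(n,uv,z):
    i=vision.camera_info(n);T=i["cam_to_world"]
    d=T[:3,:3]@np.array([(uv[0]-i["cx"])/i["fx"],-(uv[1]-i["cy"])/i["fy"],-1]);o=T[:3,3]
    return o+d*(z-o[2])/d[2]
def cents(m):
    n,l,s,c=cv2.connectedComponentsWithStats(m.astype(np.uint8)); return [(s[k,4],c[k],s[k,:4]) for k in range(1,n) if s[k,4]>8]
E
python3 - <<'E'
from h import *
roi={"top":(232,138,330,220),"side":(275,195,335,282)}
out=[]
for n,(a,b,c,d) in roi.items():
    im=cv2.imread(f"pics/{n}0.png");hsv=cv2.cvtColor(im,cv2.COLOR_BGR2HSV)[b:d,a:c]
    H,S,V=cv2.split(hsv)
    g=cents((H>40)&(H<85)&(S>100)&(V>50)); w=cents((S<70)&(V>110))
    for nm,L,z in(("green",g,.085),("white",w,.095)):
        for A,ce,bb in L: print(n,nm,A,ce+[a,b],bb+np.array([a,b,0,0]),ray(n,ce+[a,b],z).round(4))
    y=((H>20)&(H<35)&(S>120)&(V>(150 if n=="top" else 150))).astype(np.uint8)
    k=max(cv2.findContours(y,cv2.RETR_EXTERNAL,cv2.CHAIN_APPROX_NONE)[0],key=cv2.contourArea)
    P=np.array([ray(n,p[0]+[a,b],.085)[:2] for p in k],np.float32)
    print(n,"rect",cv2.minAreaRect(P))
    out.append(cv2.resize(im[b:d,a:c],(380,500),interpolation=cv2.INTER_NEAREST))
cv2.imwrite("pics/c1.png",np.hstack(out))
E
```

```text
top green 58 [259.05172414 180.12068966] [256 173   7  15] [0.5615 0.1932 0.085 ]
top white 85 [281.89411765 173.48235294] [278 166   9  16] [0.5723 0.1442 0.095 ]
top rect ((0.570176362991333, 0.15218783915042877), (0.10370001941919327, 0.16373616456985474), 12.994209289550781)
side green 32 [304.375  238.9375] [298 238  14   3] [0.5614 0.1919 0.085 ]
side white 19 [279.10526316 224.52631579] [279 216   2  17] [0.6279 0.1635 0.095 ]
side white 53 [303.37735849 221.52830189] [297 220  14   4] [0.5717 0.144  0.095 ]
side white 15 [280. 244.] [280 237   1  15] [0.6129 0.2261 0.095 ]
side rect ((0.5698298215866089, 0.152681365609169), (0.10908707231283188, 0.17096196115016937), 13.101531982421875)
```

View pics/c1.png

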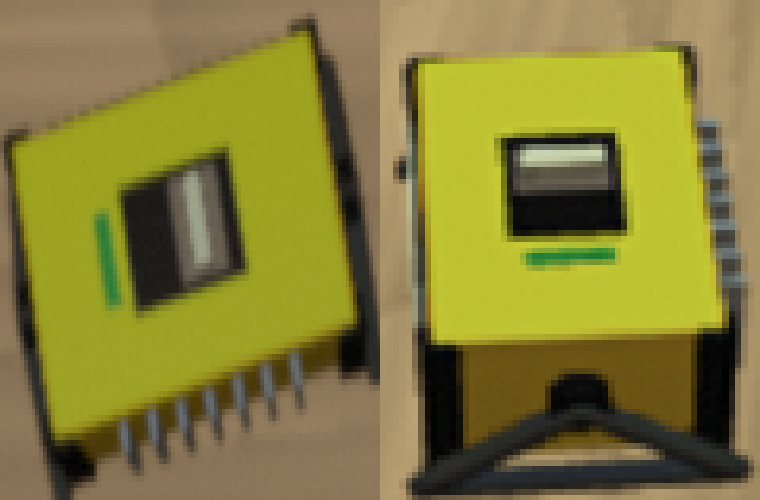

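Both views agree: the ridge is at about (0.572, 0.144), and the slide heading is about 13° left of +y. The measured top, 0.109 x 0.171 m, matches the given lamp size. I twist, shut the jaws, and travel to a point behind the ridge.

servo_tool:
  offset:
    - [0, 0, 0]
    - [0, 0, 0]
    - [0, 0, 0]
    - [0, 0, 0]
    - [-21, -32, 0]
    - [-21, -32, 0]
    - [-21, -32, 0]
    - [-21, -32, 0]
    - [-21, -32, 0]
    - [-21, -32, 0]
  twist: [-7, -7, -7, -6.4, 0, 0, 0, 0, 0, 0]
  jaw: [-1, -1, -1, -1, -1, -1, -1, -1, -1, -1]

```text
time: 1.1
tool_pos: [0.3033, 0.3729, 0.2386]
tcp_rot: [-0.114, 0.994, -0.0, -0.0]
ft_force: [-0.1, 0.1, 0.2]
grip_width: 0.0103
```

servo_tool:
  offset:
    - [-21, -32, 0]
    - [-21, -32, 0]
    - [-21, -32, 0]
    - [-21, -32, 0]
    - [-21, -32, 0]
    - [-21, -32, 0]
    - [-21, -32, 0]
    - [-21, -32, 0]
    - [-21, -32, 0]
    - [0, 0, 0]
  twist: [0, 0, 0, 0, 0, 0, 0, 0, 0, 0]
  jaw: [-1, -1, -1, -1, -1, -1, -1, -1, -1, -1]

```text
time: 2.1
tool_pos: [0.5539, 0.1331, 0.2376]
tcp_rot: [-0.111, 0.994, -0.0, -0.0]
ft_force: [-0.9, 0.1, -0.9]
grip_width: 0.0003
```

servo_tool:
  offset:
    - [-10, -19, 0]
    - [-10, -19, 0]
    - [0, 0, 30]
    - [0, 0, 30]
    - [0, 0, 30]
    - [0, 0, 30]
    - [0, 0, 0]
    - [0, 0, 0]
  twist: [0, 0, 0, 0, 0, 0, 0, 0]
  jaw: [-1, -1, -1, -1, -1, -1, -1, -1]

```text
time: 2.9
tool_pos: [0.58, 0.1037, 0.1195]
tcp_rot: [-0.114, 0.994, -0.0, 0.0]
ft_force: [-0.1, 0.3, -0.4]
grip_width: 0.0007
```

```bash
python3 - <<'E'
from h import *
a=vision.camera("side")[180:300,240:380,::-1]; b=vision.camera("top")[120:240,220:360,::-1]
cv2.imwrite("pics/c2.png",np.vstack([cv2.resize(x,None,fx=2.5*1,fy=2.5) for x in(a,b)]))
s=status.get_state();print(s["tool_pos"],s["ft_force"],s["time"])
E
```

```text
[0.58050688 0.10372604 0.12059659] [-1.15988525 -0.80865487  0.17314936] 3.0
```

View pics/c2.png

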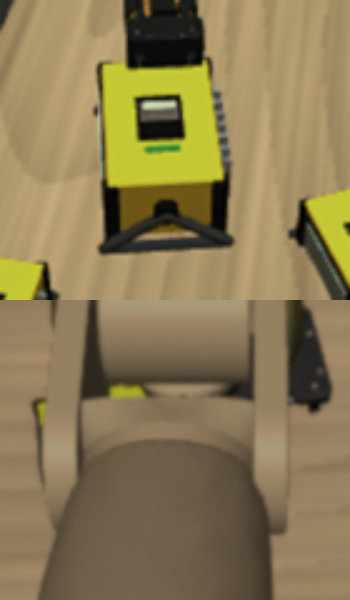

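The side view shows the shut fingertips behind the ridge and in line with it, at about (306,206) in full-image pixels. The ridge is still at the off end. I go down to about z = 0.090.

servo_tool:
  offset:
    - [0, 0, 10]
    - [0, 0, 10]
    - [0, 0, 5]
    - [0, 0, 4]
    - [0, 0, 0]
    - [0, 0, 0]
  twist: [0, 0, 0, 0, 0, 0]
  jaw: [-1, -1, -1, -1, -1, -1]

```text
time: 3.6
tool_pos: [0.5798, 0.1036, 0.0898]
tcp_rot: [-0.113, 0.994, -0.0, 0.0]
ft_force: [0.5, -0.1, -0.2]
grip_width: 0.0007
```

servo_tool:
  offset:
    - [0, 5, 0]
    - [0, 5, 0]
    - [0, 4, 0]
    - [0, 3, 0]
    - [0, 3, 0]
    - [0, 0, 0]
  twist: [0, 0, 0, 0, 0, 0]
  jaw: [-1, -1, -1, -1, -1, -1]

```text
time: 4.2
tool_pos: [0.5751, 0.1234, 0.0898]
tcp_rot: [-0.114, 0.994, -0.0, 0.0]
ft_force: [0.5, 0.3, -1.2]
grip_width: 0.0005
```

servo_tool:
  offset:
    - [0, 2, 0]
    - [0, 2, 0]
    - [0, 2, 0]
    - [0, 0, 0]
  twist: [0, 0, 0, 0]
  jaw: [-1, -1, -1, -1]

```text
time: 4.6
tool_pos: [0.5737, 0.1292, 0.0898]
tcp_rot: [-0.114, 0.994, 0.0, 0.0]
ft_force: [0.7, -0.7, 0.5]
grip_width: 0.0003
```

servo_tool:
  offset:
    - [0, 2, 0]
    - [0, 2, 0]
    - [0, 0, 0]
  twist: [0, 0, 0]
  jaw: [-1, -1, -1]

```text
time: 4.9
tool_pos: [0.5727, 0.1335, 0.0897]
tcp_rot: [-0.114, 0.994, 0.0, -0.0]
ft_force: [-0.1, 0.8, 0.1]
grip_width: 0.0005
```

servo_tool:
  offset:
    - [0, 2, 0]
    - [0, 2, 0]
    - [0, 0, 0]
  twist: [0, 0, 0]
  jaw: [-1, -1, -1]

```text
time: 5.2
tool_pos: [0.5719, 0.1371, 0.0897]
tcp_rot: [-0.114, 0.994, 0.0, -0.0]
ft_force: [0.7, -0.1, 0.4]
grip_width: 0.0002
```

```bash
python3 - <<'E'
from h import *
a=vision.camera("side")[190:290,260:360,::-1]
cv2.imwrite("pics/c3.png",cv2.resize(a,None,fx=5,fy=5))
s=status.get_state();print(s["tool_pos"],s["ft_force"],s["time"])
E
```

```text
[0.57192152 0.13696935 0.08974939] [-0.21416182 -0.06476857 -0.32233137] 5.25
```

View pics/c3.png

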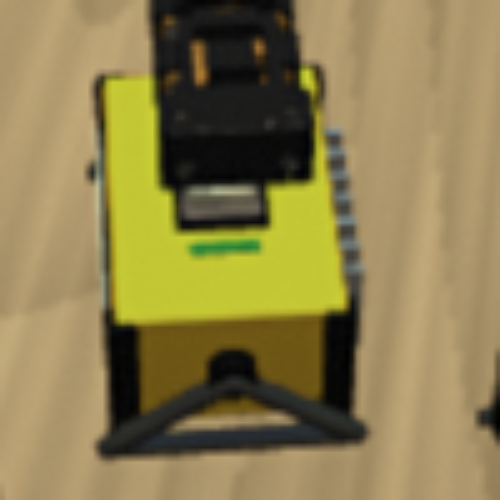

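The ridge now sits at the plate's green-bar end, and there is no force on the tool. I back off, lift and check.

servo_tool:
  offset:
    - [0, -10, 0]
    - [0, -20, 0]
    - [0, 0, -30]
    - [0, 0, -40]
    - [0, -40, -40]
    - [0, -40, 0]
    - [0, -40, 0]
    - [0, -40, 0]
    - [0, 0, 0]
    - [0, 0, 0]
  twist: [0, 0, 0, 0, 0, 0, 0, 0, 0, 0]
  jaw: [-1, -1, -1, -1, -1, -1, -1, -1, -1, -1]

```text
time: 6.25
tool_pos: [0.6136, -0.0448, 0.1948]
tcp_rot: [-0.113, 0.994, 0.0, -0.0]
ft_force: [0.5, 1.1, -1.1]
grip_width: 0.0004
```

```bash
python3 - <<'E'
from h import *
im=vision.camera("side"); im=np.ascontiguousarray(im[:,:,::-1])
x0,y0,x1,y1=285,205,330,250
H,S,V=cv2.split(cv2.cvtColor(im,cv2.COLOR_BGR2HSV)[y0:y1,x0:x1])
for A,c,bb in cents((S<70)&(V>110)): print(A,c+[x0,y0],ray("side",c+[x0,y0],.095).round(4))
a=im[190:290,260:360]; b=im[110:200,270:360]
cv2.imwrite("pics/c4.png",np.hstack([cv2.resize(x,(400,400)) for x in(a,b)]))
s=status.get_state();print(s["tool_pos"],s["ft_force"],s["time"])
E
```

```text
50 [303.82 226.68] [0.5677 0.1614 0.095 ]
[ 0.61354033 -0.04375418  0.19496357] [-0.30997619 -1.10033111  0.15193773] 6.3
```

View pics/c4.png

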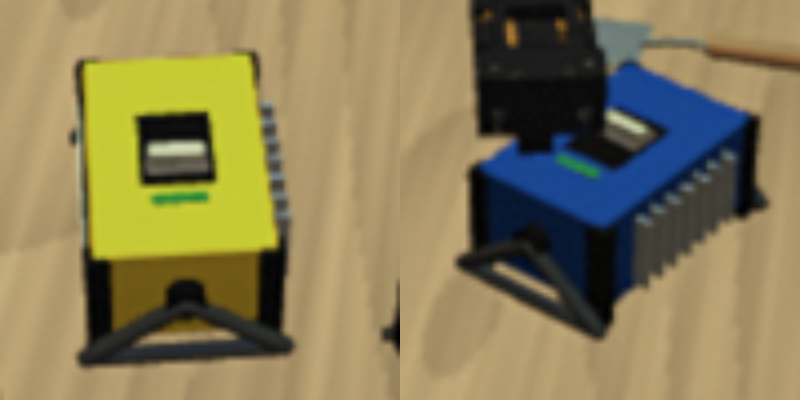

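The yellow ridge moved 17.9 mm towards the green bar, which is full travel. The blue ridge is still at its far end, away from its green bar. The gripper is clear at z = 0.195.

```bash
python3 -c "
from cell import r
print(r.sign_off())"
```

```text
the job is handed in; nothing more can be done
None
```

The yellow lamp is switched on and the job is handed in. I pushed the ridge of the largest yellow lamp towards its green bar with the shut fingertips, then lifted the gripper clear.

- **Yellow switch:** after I backed off, the side camera put the ridge at (0.568, 0.161). It started at (0.572, 0.144), so it moved 17.9 mm against a full travel of 18 mm, and it stayed there once released.
- **Blue lamp:** I did not touch it, and the last picture shows its ridge still at the off end.
- **Force and time:** the wrist force readings stayed around 1 N. They were taken only between pushes, so they missed the snap itself. The clock stood at 6.3 s when I handed in, and the gripper was touching nothing.

No check failed or disagreed. I made the final check from the side camera only, because the arm had blocked the top view when I last used it.

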